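Open the push-and-turn cap of the nib cleaner bottle

TASK

The bottle of nib cleaner on the lettering table has a roll of tape dropped over its neck: lift the roll off and lay it flat in the wicker tray. Then grip the bottle's safety cap, press it down, turn it anticlockwise nearly a quarter turn while it is pressed, and lift it off. Finish while still holding the cap, upright and still, straight above the bottle, about 8 cm higher than it sat; do not let go of it, and leave the other things on the table where they are.

Things in the scene. Friction and masses are not known exactly. Their poses are not given: they have to be found in the camera images.
- roll_mid (a point): Brown roll of tape, a ring 65 mm outside, 53 mm inside, 30 mm tall, about 60 g. The point is its centre, half-way up; z along its axis. It starts lying on the bottle's shoulder around the cap (its top 140 mm above the table, the cap standing 14 mm higher, about 3 mm between them). Take it by its outside from above; raised 45 mm it is clear of the cap.
- tray: Shallow brown wicker tray with cards lying flat in it, fixed to the table; 210 mm (its x) by 180 mm (its y), 36 mm tall, inside 194 by 164 mm. Origin: centre of its underside; the inner floor is 8 mm above that. It stands on one side, the bottle on the other; either may be left.
- bottle: Brown round bottle, 72 mm across, in a wooden block 90 by 90 by 36 mm, fast to the table: it neither slides nor turns. Origin: centre of the block's underside, on the bottle's upright axis. Flat shoulder (66 mm across) 110 mm above the table, neck 28 mm across.
- cap_mid (a point): Black ribbed cap, 46 mm across, 34 mm tall, 50 g. The point is its centre, half-way up (closed: 137 mm above the table, rim 120, top 154), z up, x parallel to the bottle's x when closed. Locked unless pressed down over 5 mm; then it turns anticlockwise (from above) and is free to lift from 55 to 125 degrees, best 80. Grip its sides about 10 mm below the top: the tips then clear the shoulder.
- seal (a joint): Spring seal in the bottle's mouth under the cap: how far the cap presses it down, 0 to 0.008 m (hard stop); about 3 N at 0, 8 N at 0.008. Above 0.005 the cap can turn anticlockwise; clockwise it is always blocked.
- ink_jar: Bystander: short glass ink jar with black lid, 44 mm across, 50 mm tall; stands between bottle and tray. Origin at the centre of its underside. Leave it alone.
- weight: Bystander: round brass paperweight with knob, 48 mm across, 44 mm tall; stands between bottle and tray. Origin at the centre of its underside. Leave it alone.
- stamp: Bystander: wooden hand stamp standing upright, 36 mm across, 72 mm tall; stands between bottle and tray. Origin at the centre of its underside. Leave it alone.
- nib_tin: Bystander: flat round steel nib tin, 64 mm across, 30 mm tall; off to the robot's left. Origin at the centre of its underside. Leave it alone.
- brush: Bystander: small brush lying on the table, off to the robot's right. Leave it alone.
- ink_bottle: Bystander: slim glass ink bottle, 60 mm across, 110 mm tall; towards the far edge. Origin at the centre of its underside. Leave it alone.
- quill_pot: Bystander: white pot with three quills standing in it, 72 mm across, pot 90 mm and quills about 220 mm tall; towards the far edge. Origin at the centre of its underside. Leave it alone.
Mind the look-alikes: they are no part of the job. Of the things shaped like the part that bears roll_mid, the cardboard one is meant.

How it is judged:
By the outcome, as a careful person would: the job done as asked, in the order asked, and still so for the second after the job is handed in, while the arm keeps its last pose, push and grip.
It also fails if it takes over 56 s, if anything falls off the work surface, if the arm or the gripper's body presses on something with over 40 N, if the wrist force passes 120 N, or if a joint passes its speed limit or range.

ROBOT

A 6-joint arm with a two-finger parallel gripper is mounted at the origin on the work surface. World frame = base frame: x ahead of the robot, y to its left, z up, the work surface at z = 0. Lengths are in m, angles in degrees, forces in N, time in s.
With the tool pointing down it reaches from about 0.4 to 0.825 m from the base axis. Payload 7 kg.
Tool frame: the origin (TCP) lies midway between the tips of the shut fingers; the grasp point (between the pads) lies 19 mm behind it; z points along the fingers, y is the direction in which the jaws open and shut (so a half turn about z gives the same grasp; the last joint's range is limited). The gripper opens to 88 mm and grips with 3 to 60 N. Pads are 19 mm wide; open, the fingers measure 130 mm over their backs; the gripper's body (78 mm by 193 mm) begins 47 mm behind the grasp point.
Start: joints at [-59.926, 20.546, 0.682, 0, -70.136, -16.507], TCP at [0.158, -0.656, 0.227] pointing down, gripper open.
Joint ranges: [-176.03, 176.03], [-82.01, 121.73], [-58.28, 71.71], [-173.87, 95.51], [-174.79, -0.11], [-173.66, 173.66]. Speed limits (degrees/s): [136.94, 136.94, 172.46, 180, 180, 180].

INTERFACE

Orientations are given as a 3x3 rotation matrix whose columns are the frame's x, y, z axes.
In Python, from rig import robot gives the robot as it stands. Calls block until the motion is done:
- robot.goto(position, orientation): joint-space move of the TCP to a pose.
- robot.servo_line(position, ori=None, speed=0.15): straight line of the TCP; ori=None keeps the orientation; speed is the mean speed in m/s.
- robot.movej(angles): joint-space move.
- robot.move_gripper(opening): opening from 0.0 (shut) to 1.0 (fully open); the grip force is fixed at half the most; returns when the fingers have stopped.
- robot.dwell(seconds).
- robot.ik(position, orientation): joint angles nearest the present ones, or None.
- robot.grab_frame(name): name is "scene" or "side" or "wrist"; returns (picture, depth): 480x640x3 uint8, red, green, blue; 480x640 float32, m along the optical axis (not along the pixel's ray), 0 where there is no reading.
- robot.camera_info(name): a dict with "vfov" (degrees; the focal length in pixels is half the picture's height over the tangent of half this angle, whatever the lens; pixels are square), "cx", "cy" (the principal point, pixels), "k1" (the pictures are not rectified: a ray, as slopes to the right and down, at radius r is drawn at 1 + k1 r^2 times it, then the intrinsics apply), "view" (4x4, takes a point from world to camera coordinates); the wrist camera has in their place "T_tool_cam" (4x4, takes a point from camera to tool coordinates, whose origin is the TCP and whose axes are the flange's). Camera axes: x right, y down, z forward; pixel columns grow to the right and rows downward; lengths in m; the calibration is good to about 2 mm. A picture is of the moment at which its call begins: read the wrist's pose just before it. camera_info takes no time and is no camera call.
A pose or a line that the arm cannot do raises robot.Unreachable and nothing moves.
- robot.job_done(): hands the job in, once; it reports no verdict.
Readings, each from a call of its own:
- robot.read_t(): time.
- robot.read_qpos(): joint angles.
- robot.read_qvel(): joint speeds.
- robot.read_effort(): joint torques, N m.
- robot.read_position(): TCP position.
- robot.read_tcp_rot(): TCP orientation.
- robot.read_force(): force on the tool from outside, world axes, zero at the start.
- robot.read_ft_torque(): the same for the moment, N m.
- robot.read_grip_width(): opening from 0.0 (shut) to 1.0 (fully open).
Only numpy, scipy, OpenCV 4.12 (cv2) and the standard library are available. Lean on these libraries where they do the work, as an engineer would, in place of code of your own. Each camera call takes 0.05 s, during which the arm holds its last target. There are 200 camera calls.

## Working session

There is one attempt and no reset: what is moved stays moved. The work goes in short steps, each a Python script; the robot and the scene stay as the last script left them, time stands still between calls to the robot, and variables do not carry over. Pictures are saved under pics/ and viewed, about 8 in all and at most 12, crops included, and the job is handed in when it is done.

```bash
mkdir -p pics; ls
cat > h.py <<'E'
import numpy as np, cv2
from rig import robot
def cam(name):
    c=robot.camera_info(name)
    if name=="wrist":
        T=np.eye(4);T[:3,:3]=robot.read_tcp_rot();T[:3,3]=robot.read_position();W=T@np.array(c["T_tool_cam"])
    else: W=np.linalg.inv(np.array(c["view"]))
    im,d=robot.grab_frame(name)
    f=240/np.tan(np.radians(c["vfov"])/2)
    v,u=np.mgrid[0:480,0:640]
    x=(u-c["cx"])/f;y=(v-c["cy"])/f
    a,b=x.copy(),y.copy()
    for _ in range(15):
        s=1+c["k1"]*(a*a+b*b);a=x/s;b=y/s
    P=np.stack([a*d,b*d,d],-1)@W[:3,:3].T+W[:3,3]
    P[d<=0]=np.nan
    return im,P
def save(n,im): cv2.imwrite(f"pics/{n}.png",cv2.cvtColor(im,cv2.COLOR_RGB2BGR))
def down(deg):  # tool pointing down; y axis (jaws) at angle deg from world x
    t=np.radians(deg);y=np.array([np.cos(t),np.sin(t),0]);z=np.array([0,0,-1.]);return np.stack([np.cross(y,z),y,z],1)
E
python3 - <<'E'
from h import *
for n in("scene","side"):
    im,P=cam(n);save(n,im);np.save(n+".npy",P);np.save(n+"_im.npy",im)
print(robot.camera_info("scene"),robot.read_tcp_rot(),robot.read_t())
E
```

```text
pics
{'vfov': 50.531526206946964, 'cx': 322.60853907406647, 'cy': 237.30574789222402, 'k1': 0.03681515927261934, 'view': array([[-0.31768344,  0.94800326,  0.01915864,  0.20650597],
       [ 0.63403551,  0.22740739, -0.73911085, -0.2991911 ],
       [-0.70503631, -0.22265602, -0.67331129,  1.70849594],
       [ 0.        ,  0.        ,  0.        ,  1.        ]])} [[-9.72131878e-01 -2.34434259e-01 -4.35949211e-04]
 [-2.34434639e-01  9.72130955e-01  1.34427643e-03]
 [ 1.08655274e-04  1.40901557e-03 -9.99999001e-01]] 0.1
```

View pics/scene.png

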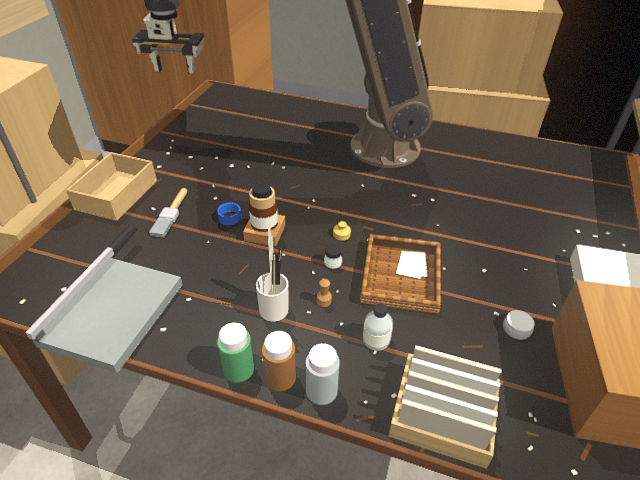

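View pics/side.png

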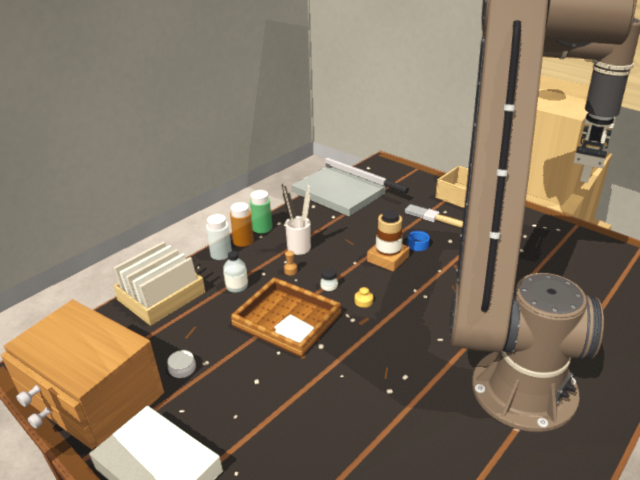

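The brown cardboard roll is on the bottle neck at scene px (263,200). The blue ring on the table at (229,214) is the look-alike. The tray is at (402,272). I'll confirm with a crop and measure.

Run:
```python
from h import *
P=np.load("scene.npy");im=np.load("scene_im.npy")
c=[]
for n,(a,b,e,f) in {"scene":(200,170,310,250),"side":(350,200,440,270)}.items():
    I=np.load(n+"_im.npy")[b:f,a:e];c.append(cv2.resize(I,(400,300),interpolation=cv2.INTER_CUBIC))
save("crop",np.hstack(c))
for n,(a,b,e,f) in {"scene":(235,170,290,250),"side":(365,200,412,272)}.items():
    Q=np.load(n+".npy")[b:f,a:e].reshape(-1,3)
    for lo,hi in((.149,.158),(.136,.143),(.03,.039)):
        q=Q[(Q[:,2]>lo)&(Q[:,2]<hi)];print(n,lo,len(q),q.min(0).round(4),q.max(0).round(4),((q.min(0)+q.max(0))/2).round(4)) if len(q) else 0
for n,(a,b,e,f) in {"scene":(350,225,450,320),"side":(225,272,345,355)}.items():
    Q=np.load(n+".npy")[b:f,a:e].reshape(-1,3);q=Q[(Q[:,2]>.031)&(Q[:,2]<.040)]
    print("tray",cv2.minAreaRect(q[:,:2].astype(np.float32)*1000))
for n,(u,v) in {"weight":(342,231),"inkjar":(333,258),"stamp":(324,296),"blue":(229,212),"quill":(273,296),"brush":(165,215)}.items():
    print(n,P[v,u].round(3))
```

```text
scene 0.149 187 [ 0.5062 -0.2283  0.1491] [ 0.556 -0.183  0.158] [ 0.5311 -0.2056  0.1535]
scene 0.136 135 [ 0.5008 -0.238   0.136 ] [ 0.5644 -0.1754  0.143 ] [ 0.5326 -0.2067  0.1395]
scene 0.03 321 [ 0.4759 -0.314   0.03  ] [ 0.5781 -0.1578  0.039 ] [ 0.527  -0.2359  0.0345]
side 0.149 132 [ 0.5049 -0.2286  0.1493] [ 0.5536 -0.1818  0.1579] [ 0.5292 -0.2052  0.1536]
side 0.136 107 [ 0.4958 -0.2331  0.1361] [ 0.5622 -0.1721  0.1429] [ 0.529  -0.2026  0.1395]
side 0.03 272 [ 0.4797 -0.3242  0.0301] [ 0.5744 -0.1541  0.039 ] [ 0.527  -0.2391  0.0345]
tray ((567.8896484375, 174.97674560546875), (217.4640655517578, 181.56011962890625), 8.956350326538086)
tray ((585.7232666015625, 187.76234436035156), (311.5331115722656, 271.008056640625), 39.5874137878418)
weight [ 0.475 -0.004  0.024]
inkjar [0.593 0.007 0.036]
stamp [0.713 0.024 0.03 ]
blue [ 0.478 -0.338 -0.002]
quill [ 0.798 -0.065  0.088]
brush [ 0.572 -0.482  0.02 ]
```

View pics/crop.png

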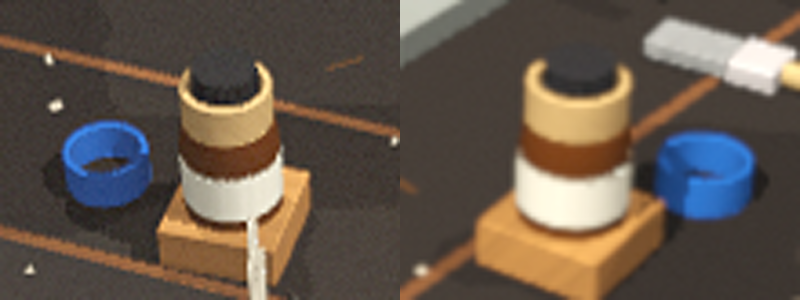

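Crop confirms: the tan cardboard ring surrounds the black cap, and the blue ring lies on the table. Next I check IK and take a close look from above.

Run:
```python
from h import *
for p in((.530,-.205,.115),(.530,-.205,.30),(.57,.177,.10)):
  for d in range(-180,180,30):
    q=robot.ik(p,down(d)); print(p,d,None if q is None else np.round(q,0).tolist())
robot.goto((.53,-.205,.30),down(90)); print(robot.read_t(),robot.read_position(),robot.read_qpos())
im,P=cam("wrist");save("w1",im);np.save("w1.npy",P)
Q=P.reshape(-1,3);Q=Q[np.hypot(Q[:,0]-.53,Q[:,1]+.205)<.045]
for lo,hi in((.149,.158),(.136,.143)):
    q=Q[(Q[:,2]>lo)&(Q[:,2]<hi)];print(lo,len(q),cv2.minEnclosingCircle(q[:,:2].astype(np.float32)*1000)) if len(q) else 0
```

```text
(0.53, -0.205, 0.115) -180 [-1.0, 16.0, -21.0, 0.0, -52.0, 1.0]
(0.53, -0.205, 0.115) -150 [-1.0, 16.0, -21.0, 0.0, -52.0, 31.0]
(0.53, -0.205, 0.115) -120 [-1.0, 16.0, -21.0, 0.0, -52.0, 61.0]
(0.53, -0.205, 0.115) -90 [-1.0, 16.0, -21.0, 0.0, -52.0, 91.0]
(0.53, -0.205, 0.115) -60 [-1.0, 16.0, -21.0, 0.0, -52.0, 121.0]
(0.53, -0.205, 0.115) -30 [-1.0, 16.0, -21.0, 0.0, -52.0, 151.0]
(0.53, -0.205, 0.115) 0 None
(0.53, -0.205, 0.115) 30 [-1.0, 16.0, -21.0, 0.0, -52.0, -149.0]
(0.53, -0.205, 0.115) 60 [-1.0, 16.0, -21.0, 0.0, -52.0, -119.0]
(0.53, -0.205, 0.115) 90 [-1.0, 16.0, -21.0, 0.0, -52.0, -89.0]
(0.53, -0.205, 0.115) 120 [-1.0, 16.0, -21.0, 0.0, -52.0, -59.0]
(0.53, -0.205, 0.115) 150 [-1.0, 16.0, -21.0, 0.0, -52.0, -29.0]
(0.53, -0.205, 0.3) -180 [-1.0, 8.0, -6.0, 0.0, -75.0, 1.0]
(0.53, -0.205, 0.3) -150 [-1.0, 8.0, -6.0, 0.0, -75.0, 31.0]
(0.53, -0.205, 0.3) -120 [-1.0, 8.0, -6.0, 0.0, -75.0, 61.0]
(0.53, -0.205, 0.3) -90 [-1.0, 8.0, -6.0, 0.0, -75.0, 91.0]
(0.53, -0.205, 0.3) -60 [-1.0, 8.0, -6.0, 0.0, -75.0, 121.0]
(0.53, -0.205, 0.3) -30 [-1.0, 8.0, -6.0, 0.0, -75.0, 15
[... 632 characters left out ...]
-52.0, 84.0]
(0.57, 0.177, 0.1) -30 [36.0, 20.0, -19.0, 0.0, -52.0, 114.0]
(0.57, 0.177, 0.1) 0 [36.0, 20.0, -19.0, 0.0, -52.0, 144.0]
(0.57, 0.177, 0.1) 30 None
(0.57, 0.177, 0.1) 60 [36.0, 20.0, -19.0, 0.0, -52.0, -156.0]
(0.57, 0.177, 0.1) 90 [36.0, 20.0, -19.0, 0.0, -52.0, -126.0]
(0.57, 0.177, 0.1) 120 [36.0, 20.0, -19.0, 0.0, -52.0, -96.0]
(0.57, 0.177, 0.1) 150 [36.0, 20.0, -19.0, 0.0, -52.0, -66.0]
2.2167 [ 0.52976471 -0.2055987   0.29981983] [-1.48350837e+00  8.24475704e+00 -6.28749148e+00  2.28556842e-03
 -7.54875314e+01 -8.85591423e+01]
0.149 2542 ((530.2926635742188, -207.82290649414062), 23.549110412597656)
0.136 1572 ((530.552001953125, -207.69598388671875), 32.369449615478516)
```

View pics/w1.png

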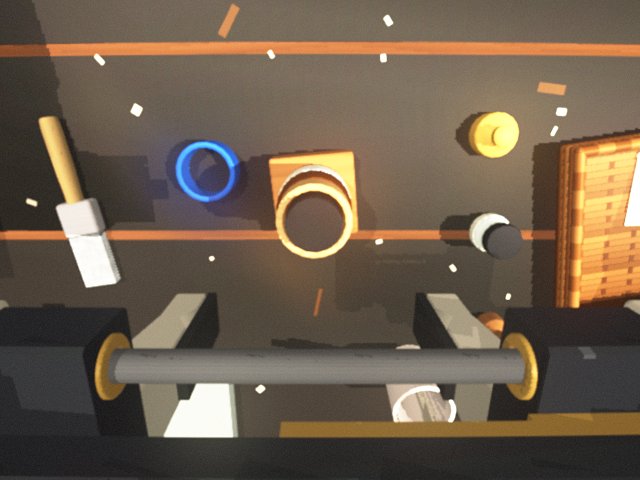

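Run:
```python
from h import *
X,Y=.530,-.2065
robot.servo_line((X,Y,.16),down(90),.2)
robot.servo_line((X,Y,.114),None,.1); print("F",robot.read_force().round(1))
robot.move_gripper(0.0); print("w",robot.read_grip_width()*.088,robot.read_force().round(1),robot.read_t())
robot.servo_line((X,Y,.20),None,.1); print("lift",robot.read_grip_width()*.088,robot.read_force().round(1))
robot.servo_line((X,Y,.26),None,.2)
im,P=cam("wrist");save("w2",im);print(robot.read_t(),robot.read_position())
Q=P.reshape(-1,3);Q=Q[np.hypot(Q[:,0]-.53,Q[:,1]+.205)<.045]
q=Q[(Q[:,2]>.149)&(Q[:,2]<.158)];print(cv2.minEnclosingCircle(q[:,:2].astype(np.float32)*1000))
```

```text
F [-0.9 -0.8 -0.5]
w 0.06496344947296814 [-0.4  0.9  3.5] 4.2417
lift 0.06474534387588425 [-0.  -0.1 -2. ]
5.75 [ 0.5295487  -0.20628838  0.25916666]
((530.1974487304688, -207.8474578857422), 23.4539737701416)
```

View pics/w2.png

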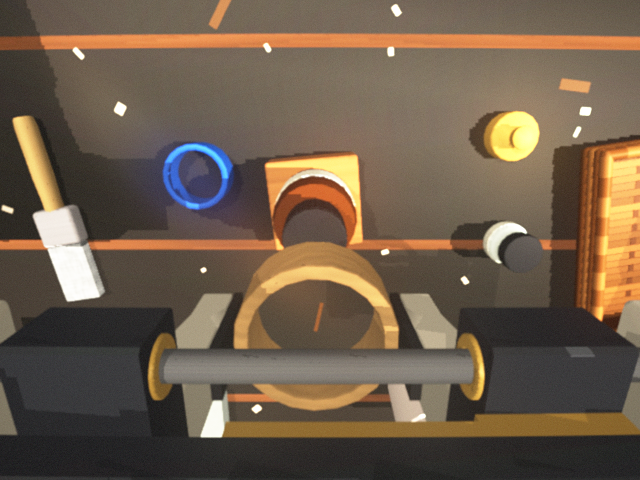

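The roll is held level between the fingers (ring at px (318,325)), and the cap is bare behind it. Next, the tray.

Run:
```python
from h import *
p=np.array((.568,.177))
robot.goto((*p,.25),down(189))
im,P=cam("wrist")
Q=P.reshape(-1,3);q=Q[(Q[:,2]>.031)&(Q[:,2]<.041)&(np.abs(Q[:,0]-.568)<.14)&(np.abs(Q[:,1]-.177)<.13)]
print("rim",cv2.minAreaRect(q[:,:2].astype(np.float32)*1000),robot.read_t())
robot.servo_line((*p,.06),None,.2)
f0=robot.read_force()[2]
for z in(.022,.018,.016,.0145,.013,.012):
    robot.servo_line((*p,z),None,.08 if z>.02 else .03)
    f=robot.read_force()[2]-f0; print(z,round(f,1))
    if f>2.5: break
robot.move_gripper(0.9); print(robot.read_grip_width()*.088)
robot.servo_line((*p,.12),None,.15); robot.servo_line((*p,.24),None,.3)
im,P=cam("wrist");save("w3",im)
Q=P.reshape(-1,3);q=Q[(np.hypot(*(Q[:,:2]-p).T)<.06)&(Q[:,2]>.033)&(Q[:,2]<.06)]
print("roll",q[:,2].min(),q[:,2].max(),cv2.minEnclosingCircle(q[:,:2].astype(np.float32)*1000),robot.read_t())
```

```text
rim ((568.4977416992188, 175.6797332763672), (214.14039611816406, 183.94284057617188), 9.06120491027832) 7.2333
0.022 0.4
0.018 -0.7
0.016 -0.5
0.0145 -0.7
0.013 0.7
0.012 5.4
0.07938958786934831
roll 0.03303367149083031 0.041144684482338656 ((569.0348510742188, 176.7021942138672), 32.44791793823242) 12.2333
```

View pics/w3.png

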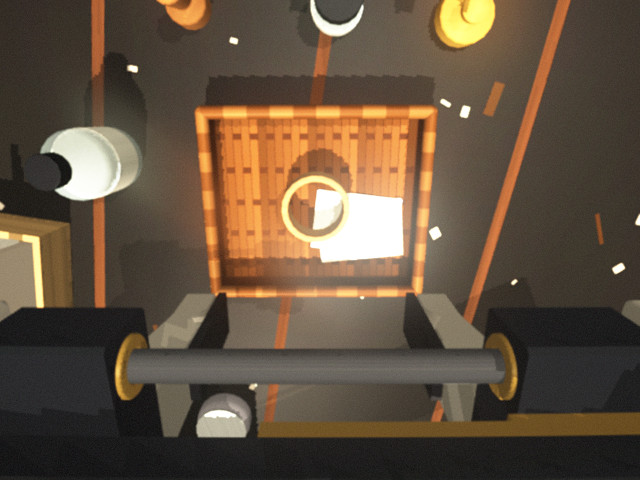

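The roll lies flat in the tray, top at 39–41 mm, centre (0.569, 0.177). Next, grip the cap.

Run:
```python
from h import *
X,Y=.530,-.2065
robot.goto((X,Y,.25),down(90))
robot.servo_line((X,Y,.165),None,.2); robot.dwell(.2); f0=robot.read_force()
robot.servo_line((X,Y,.125),None,.08); print("F",(robot.read_force()-f0).round(1))
robot.move_gripper(0.0); robot.dwell(.2)
print("w",robot.read_grip_width()*88,(robot.read_force()-f0).round(1),robot.read_ft_torque().round(2),robot.read_position().round(4),robot.read_t())
for dz in(.002,.004,.006,.007,.008):
    robot.servo_line((X,Y,.125-dz),None,.02); robot.dwell(.1)
    print(dz,(robot.read_force()-f0).round(1),robot.read_position().round(4),robot.read_t())
    if (robot.read_force()-f0)[2]>14: break
np.save("f0.npy",f0)
```

```text
F [-0.8  0.9 -0.5]
w 46.15401180286276 [-2.3  0.5  2.1] [0.09 0.14 0.  ] [ 0.5301 -0.2065  0.1252] 15.9333
0.002 [-0.  -0.   2.4] [ 0.5302 -0.2066  0.1232] 16.2833
0.004 [ 0.2 -1.   4.1] [ 0.5302 -0.2066  0.1212] 16.6333
0.006 [-0.8  0.1  5.8] [ 0.5303 -0.2066  0.1193] 16.9833
0.007 [-1.2 -0.6  7.2] [ 0.5302 -0.2066  0.1184] 17.3333
0.008 [-1.2 -0.   6.7] [ 0.5303 -0.2066  0.1175] 17.6833
```

Pressed about 7.7 mm; force matches the spring and the lateral forces are tiny. Turning now.

Run:
```python
from h import *
X,Y=.530,-.2065;f0=np.load("f0.npy")
for a in range(100,171,10):
    robot.goto((X,Y,.1168),down(a))
    y=robot.read_tcp_rot()[:,1];print(a,round(np.degrees(np.arctan2(y[1],y[0])),1),(robot.read_force()-f0).round(1),robot.read_ft_torque().round(2),robot.read_position().round(4),robot.read_grip_width()*88)
    if abs(robot.read_ft_torque()[2])>1.0: print("torque");break
print(robot.read_t());im,P=cam("wrist");save("w4",im)
```

```text
100 100.1 [-1.6 -0.5  6.3] [-0.06  0.12 -0.  ] [ 0.5304 -0.2066  0.1173] 45.97489325839961
110 110.1 [-1.1  0.2  5.5] [-0.02  0.13 -0.  ] [ 0.5304 -0.2066  0.1173] 45.87503908900804
120 120.1 [-1.2  0.   6.8] [0.02 0.12 0.05] [ 0.5304 -0.2066  0.1173] 45.69749510034629
130 130.1 [-1.1 -0.2  6.4] [0.02 0.12 0.07] [ 0.5304 -0.2066  0.1174] 46.102701968739716
140 140.1 [-2.1 -0.1  6.7] [0.02 0.12 0.07] [ 0.5305 -0.2066  0.1174] 46.02529315931277
150 150.1 [-0.4  0.4  6.2] [0.08 0.11 0.02] [ 0.5305 -0.2066  0.1174] 46.013521434669784
160 160.1 [-1.   0.2  7.1] [0.03 0.09 0.04] [ 0.5304 -0.2066  0.1174] 46.02982255168634
170 170.1 [-1.   0.1  6.9] [0.1  0.14 0.07] [ 0.5305 -0.2066  0.1174] 45.97927881347253
20.0167
```

View pics/w4.png

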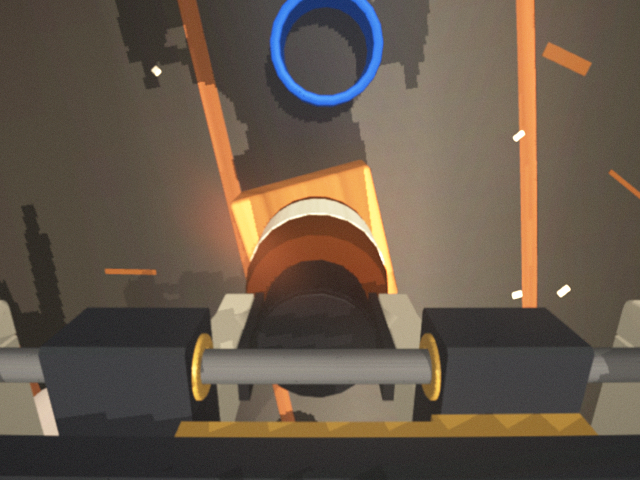

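Low turning torque (≤0.07 N m) suggests the cap turned with the jaws instead of slipping. Lifting carefully.

Run:
```python
from h import *
X,Y=.530,-.2065;f0=np.load("f0.npy")
for z in(.122,.126,.130,.135,.145):
    robot.servo_line((X,Y,z),None,.04); f=(robot.read_force()-f0)
    print(z,f.round(1),robot.read_position().round(4))
    if f[2]<-6: print("stuck");break
else:
    robot.servo_line((X,Y,.205),None,.06); robot.dwell(.5)
    print(robot.read_position().round(4),(robot.read_force()-f0).round(1),robot.read_grip_width()*88,robot.read_t())
for n,(a,b,e,f) in {"scene":(200,130,310,250),"side":(350,150,440,270)}.items():
    im,P=cam(n);Q=P[b:f,a:e].reshape(-1,3);save("end_"+n,im)
    q=Q[np.hypot(Q[:,0]-.53,Q[:,1]+.2065)<.0225];print(n,np.histogram(q[:,2],np.arange(.10,.30,.01)))
    if n=="scene": A=cv2.resize(im[b:f,a:e],(360,400))
    else: B=cv2.resize(im[b:f,a:e],(300,400))
save("end",np.hstack([A,B]))
im,P=cam("wrist");save("w5",im)
```

```text
0.122 [ 0.4 -0.7  3.5] [ 0.5304 -0.2066  0.1225]
0.126 [-0.3 -0.5 -1.2] [ 0.5293 -0.2063  0.1256]
0.13 [-0.4  0.  -0.5] [ 0.5297 -0.2064  0.1299]
0.135 [-0.6 -0.2 -1. ] [ 0.53   -0.2065  0.1353]
0.145 [ 0.  -0.1 -1.8] [ 0.5301 -0.2065  0.1454]
[ 0.53   -0.2065  0.205 ] [-0.7  0.  -1. ] 45.982839320563905 23.175
scene (array([34, 65, 32, 46, 57, 33,  0,  0,  0,  1, 18, 14, 21, 78,  0,  0,  0,
        0,  0]), array([0.1 , 0.11, 0.12, 0.13, 0.14, 0.15, 0.16, 0.17, 0.18, 0.19, 0.2 ,
       0.21, 0.22, 0.23, 0.24, 0.25, 0.26, 0.27, 0.28, 0.29]))
side (array([43, 40, 34, 43, 48, 19,  0,  0,  0,  4, 15, 13, 18, 81,  3,  2,  0,
        1,  0]), array([0.1 , 0.11, 0.12, 0.13, 0.14, 0.15, 0.16, 0.17, 0.18, 0.19, 0.2 ,
       0.21, 0.22, 0.23, 0.24, 0.25, 0.26, 0.27, 0.28, 0.29]))
```

View pics/end.png

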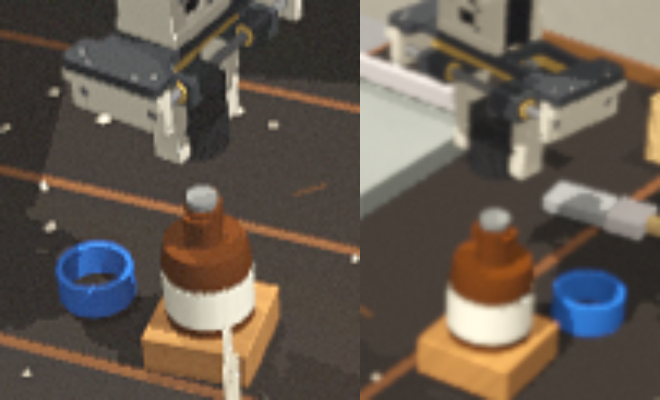

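View pics/end_scene.png

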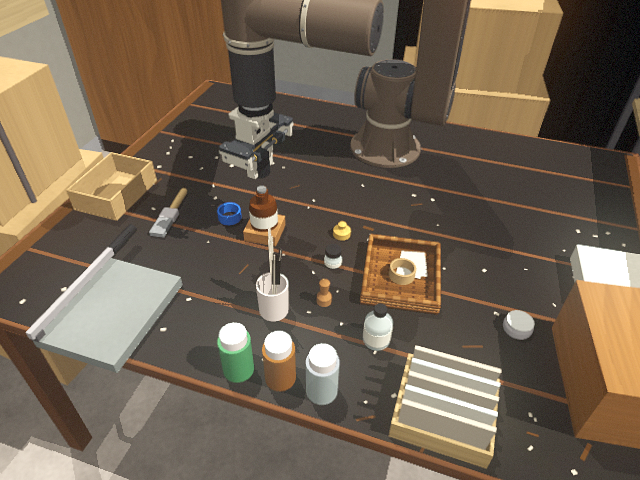

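The cap is in the jaws with the seal bare at scene px (262,190). The roll is in the tray at (402,270), and the bystanders haven't moved. Handing in.

```bash
python3 -c "
from rig import robot
print(abs(robot.read_qvel()).max(),robot.read_grip_width()*88);robot.job_done();print(robot.read_t())"
```

```text
0.17826921929513984 46.06517643599052
the job is handed in; nothing more can be done
the job is handed in; nothing more can be done
```

The job is done and handed in, at about 23 s on the robot's clock (limit 56 s). No verdict is reported.

- **Roll:** I lifted the cardboard roll off the bottle and laid it flat in the tray. It sits close to the tray's centre, with its top measured at about 40 mm.
- **Cap:** I pressed it about 8 mm at around 7 N, turned it 80° anticlockwise while pressed, and lifted it off. The turning torque stayed at or below 0.07 N m, so I took it that the cap turned with the jaws and did not slip.
- **Final state:** The jaws hold the cap at 46 mm, straight above the bottle. The tool is 80 mm above where it gripped the closed cap, and the depth images put the cap's top between 0.23 and 0.24 m (0.234 m expected).
- **Other objects:** In the last picture, the bystanders appear to be where they started.

No checks failed. The cameras differed by about 2 mm on the bottle's y position, which is within their calibration, and the small side forces at the grip showed the position used was good enough.

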